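# Push a stuck coffee capsule out of its filling stand

## Robot

A 6-joint arm with a two-finger parallel gripper is mounted at the origin on the work surface. World frame = base frame: x ahead of the robot, y to its left, z up, the work surface at z = 0. Lengths are in mm, angles in rad, forces in N, time in s.
With the tool pointing down it reaches from about 350 to 875 mm from the base axis. Payload 4.2 kg.
Tool frame: the origin (TCP) lies on the centre line of the jaws, within the pads' length; the fingertips stand 8 mm ahead of it and the grasp point (between the pads) lies 11 mm behind it; z points along the fingers, y is the line along which they close (so a half turn about z gives the same grasp; the last joint's range is limited). The gripper opens to 87 mm and grips with 3 to 60 N. Pads are 19 mm wide; open, the fingers measure 117 mm over their backs; the gripper's body (75 mm by 190 mm) begins 51 mm behind the grasp point.
Start: joints at [-0.904, 0.385, 0.008, 0, -1.194, -0.259], TCP at [247.882, -573.719, 230.55] pointing down, gripper open.
Joint ranges: [-3.14, 3.14], [-1.21, 2.06], [-1.07, 1.41], [-3.16, 2.05], [-2.99, -0.16], [-3.1, 3.1]. Speed limits (rad/s): [2.79, 2.79, 3.14, 3.14, 3.14, 3.14].

## Interface

Orientations are given as [roll, pitch, yaw] about the fixed x, y, z axes, in that order (R = Rz(yaw) Ry(pitch) Rx(roll)).
In Python, from station import robot gives the robot as it stands.
- The arm moves only by the tool apply_moves, never from a script. Its arguments are lists of equal length, an entry for each row: "xyz": the shift along the tool's x, y, z in m, a list of three; "twist": the turn, a rotation vector about the tool's x, y, z in degrees, a list of three; "fingers": the closure in counts, from 0 (fully open) to 255 (shut). In form: {"xyz": [[x, y, z], ...], "twist": [[rx, ry, rz], ...], "fingers": [fingers, ...]}. A call has exactly 8 rows; each row is the pose to reach, as a shift and turn from the pose commanded when the call began, along the tool's axes at that moment; what a row does not reach only later rows make up. A row lasts 1/12 s, in which the tool goes at most 41.7 mm and 7.16 degrees, less where a joint would pass 70% of its speed; a pose out of reach is approached as far as the arm can. A call with a gripper value outside its range is refused whole. The fingers move at their own pace and stop on an object; the grip force is fixed at half the most. Time passes only in rows, so rows that repeat a pose let the fingers close, or fill a call up. It gives the time, the measured TCP pose, the force, the opening and the grip force at its end, in the units of the state.
- robot.observe(): the state, without advancing time (a new reading comes with each control period).
- robot.capture(name): name is "side" or "top"; returns a dict with "pixels" (400x640x3 uint8, red, green, blue), "depth" (400x640 float32, mm along the optical axis (not along the pixel's ray), 0 where there is no reading), "fx", "fy", "cx", "cy" (pixels), "R" (3x3) and "t" (3): a world point X has camera coordinates R X + t. Camera axes: x right, y down, z forward; pixel columns grow to the right and rows downward; lengths in mm; the calibration is good to about 2 mm. A picture is of the moment at which its call begins.
- robot.finish_job(): hands the job in; it is judged then, once.
The state is a dict: "t": time; "qpos": joint angles; "qd": joint speeds; "effort": joint torques, N m; "eef_pos": TCP position; "tool_rot": TCP orientation; "wrist_force": force on the tool from outside, world axes, zero at the start; "wrist_torque": the same for the moment, N m; "finger_gap": finger opening in mm; "finger_force": force on a finger pad.
Only numpy, scipy, OpenCV 4.12 (cv2) and the standard library are available. Lean on these libraries where they do the work, as an engineer would, in place of code of your own. Each camera call takes 0.05 s, during which the arm holds its last target. There are 200 camera calls.

## Task

The steel coffee capsule is stuck flush in the socket of the filling stand. With the C-shaped push-out tool, poke it up from below through the hole under the socket until the tool's foot comes up snug against the stop rails under the stand, gently and without ramming it, then stand the tool upright on the counter well clear of the stand. Then lift out the raised capsule and stand it upright on the flat middle of the saucer, leaving the bottles and the measuring cup alone.

Things in the scene. Friction and masses are not known exactly. Their poses are not given: they have to be found in the camera images.
- stand: Filling stand, an aluminium bridge fixed to the counter: block 52 mm (x) by 116 mm (y), underside 45 mm and top 79 mm above the counter, on two legs 12 mm thick centred at y = +-52 mm. The tunnel under it, 92 mm wide and 45 mm high, runs along x, open at both ends alike. In the middle of its top one socket, 28 mm deep, with a 6 mm thick floor. Stop rails hang under the block (see the access hole). Origin: on the counter, on the socket's axis; z up.
- socket_top (a point): Centre of the socket's mouth, on the stand's top, 79 mm above the counter. Spring pads hidden in the socket wall hold the capsule by friction: sliding it up takes about 7 to 15 N (unknown, varies). Wherever it is left it stays, until it is about 24 mm up and free.
- access_hole (a point): Centre of the round access hole, 14 mm across, where it opens in the stand's underside, 45 mm above the counter, straight below the socket; it goes through the 6 mm floor to the capsule. On either side, along the tunnel, runs a clamped steel stop rail (9 to 18 mm off the middle in y, 50 mm long): its lower face is 2 to 8 mm below the underside, set anew each time and not measured.
- capsule: Steel coffee capsule with closed lid, 28 mm tall: straight round body 30 mm across and 24 mm high, then the lid's rim 37 mm across and 4 mm thick at the top. About 30 to 60 g. Starts on the socket's floor, its top flush with the stand. Origin: centre of its underside; z up.
- tool: C-shaped steel push-out tool standing on its foot, 148 mm tall, 0.3 kg. Seen from the side: foot below, shank 8 mm thick (20 wide) at x = 42 to 50 mm, bar (20 wide) at 100 to 108 mm height from the shank back to x = -11 mm, black grip on the bar. The C opens towards -x: that side leads into the tunnel. Origin: under the foot, on the common axis of prong and grip; z up.
- tool_grip (a point): Centre of the tool's black square grip (22 by 22 mm, sides along the tool's x and y, from 108 to 148 mm above the foot's underside), 130 mm up, straight above the prong.
- prong_tip (a point): Tip of the tool's round prong: 10 mm across, domed, 34 mm above the foot's underside, at the tool's x = y = 0. With the prong under the hole the shank stays 16 mm outside the stand's edge and the bar passes above the stand.
- foot_top (a point): Middle of the top face of the tool's flat foot (8 mm thick, 36 mm wide in y, from x = -14 to +50 mm). Lifted under the stand, the prong meets the capsule 17 mm off the counter; this face meets the stop rails, a rigid stop, somewhere between 29 and 35 mm, with the capsule raised 12 to 18 mm.
- saucer: White ceramic saucer, 120 mm across, 14 mm tall, loose on the counter, with a flat middle. Origin: centre of its underside.
- saucer_in (a point): Centre of the saucer's flat inner floor, 5 mm above the counter; the capsule stands on it.
- amber_bottle: Bystander: amber bottle with white cap, 54 mm across, 105 mm tall. Origin under its centre.
- frosted_bottle: Bystander: clear bottle with black cap, 46 mm across, 95 mm tall. Origin under its centre.
- measuring_cup: Bystander: white measuring cup, 52 mm across, 60 mm tall. Origin under its centre.
Not all that is in view belongs to the job. There is more than one size of the stand; the one meant has the size given above.

How it is judged (in metres and radians):
On the way, in this order (a step that is already met when the one before it is completed fails the run):
1. the tool, from below, has raised the capsule at least 9 mm and its foot bears up against the stand's stop rails (more than 1 N) (z of capsule in the frame of stand above 0.06 m and horizontal distance between capsule and stand below 0.006 m and z of tool in the frame of stand above 0.026 m and contact force between tool and stand above 1 N), for 0.2 s.
2. the tool stands upright on the counter, more than 70 mm from the socket's axis, let go, with the capsule still standing raised in its socket (height (world z) of tool below 0.006 m and angle between tool's own z axis and vertical below 0.08 rad and horizontal distance between tool and stand above 0.07 m and contact force between the fingers and tool below 0.1 N and z of capsule in the frame of stand above 0.058 m and horizontal distance between capsule and stand below 0.006 m), for 0.2 s.
At the end, for the whole second after the job is handed in: The capsule stands upright (within 0.15 rad) at rest on the saucer's floor, its centre within 30 mm of the saucer's centre, the saucer flat on the counter; the tool stands upright (within 0.08 rad) at rest on the counter, its origin more than 70 mm from the stand's socket axis (horizontal distance between capsule and saucer_in below 0.03 m and z of capsule in the frame of saucer_in between -0.004 and 0.006 m and angle between capsule's own z axis and vertical below 0.15 rad and linear speed of each of capsule, tool below 0.02 m/s and height (world z) of each of saucer, tool below 0.006 m and angle between saucer's own z axis and vertical below 0.06 rad and angle between tool's own z axis and vertical below 0.08 rad and horizontal distance between tool and stand above 0.07 m); the robot touches nothing.
It fails at once if the tool is rammed against the stand (over 35 N) (contact force between tool and stand above 35 N).
It fails at once if the tool is rammed into the capsule (over 35 N) (contact force between tool and capsule above 35 N).
It fails at once if the amber bottle is moved more than 20 mm or tipped (distance of amber_bottle from where it was at the start of the episode above 0.02 m or angle between amber_bottle's own z axis and vertical above 0.3 rad).
It fails at once if the frosted bottle is moved more than 20 mm or tipped (distance of frosted_bottle from where it was at the start of the episode above 0.02 m or angle between frosted_bottle's own z axis and vertical above 0.3 rad).
It fails at once if the measuring cup is moved more than 20 mm or tipped (distance of measuring_cup from where it was at the start of the episode above 0.02 m or angle between measuring_cup's own z axis and vertical above 0.3 rad).
It also fails if it takes over 72 s, if anything falls off the work surface, if the arm or the gripper's body presses on something with over 40 N, if the wrist force passes 120 N, or if a joint passes its speed limit or range.

## Working session

There is one attempt and no reset: what is moved stays moved. The work goes in short steps, Python scripts to look and compute and a tool call to move; the robot and the scene stay as the last step left them, time stands still between calls to the robot, and variables do not carry over. Pictures are saved under pics/ and viewed, at most 10 in all, crops included, and the job is handed in when it is done.

Besides the shell and the picture viewer there is one more tool, called after ">>>" by a JSON object that holds its "fn" and its "kwargs", one argument or row to a line. apply_moves: Moves the arm, as the interface text tells. Its arguments: {"type":"object","properties":{"xyz":{"type":"array"},"twist":{"type":"array"},"fingers":{"type":"array"}},"required":["xyz","twist","fingers"]}

```bash
mkdir -p pics; cat > h.py <<'E'
from station import robot
import numpy as np, cv2
def cap(n):
    c=robot.capture(n); np.savez(f'{n}.npz',**c); return c
def world(c,u,v,d=None):
    d=c['depth'][int(v),int(u)] if d is None else d
    p=np.array([(u-c['cx'])/c['fx']*d,(v-c['cy'])/c['fy']*d,d])
    return c['R'].T@(p-c['t'])
def onz(c,u,v,z):
    r=c['R'].T@np.array([(u-c['cx'])/c['fx'],(v-c['cy'])/c['fy'],1]); o=-c['R'].T@c['t']
    return o+r*(z-o[2])/r[2]
E
python3 - <<'E'
from h import *
a=cap('top');b=cap('side')
for n,c in(('top',a),('side',b)):
    cv2.imwrite(f'pics/{n}0.png',c['pixels'][:,:,::-1])
    print(n,-c['R'].T@c['t'],c['R'].round(3).tolist(),c['fx'])
print(robot.observe())
E
```

```text
top [386.59130792  -6.17299358 963.05590754] [[-0.049, -0.999, 0.001], [-0.975, 0.048, -0.217], [0.216, -0.012, -0.976]] 432.04459837619834
side [335.37934109 581.32380764 701.72070675] [[-0.93, -0.366, -0.01], [-0.245, 0.643, -0.726], [0.272, -0.673, -0.688]] 478.95152589058887
{'t': 0.1, 'qpos': array([-9.04405331e-01,  3.85507926e-01,  6.77154212e-03, -4.24499692e-04,
       -1.19399925e+00, -2.58607046e-01]), 'qd': array([ 0.00073767,  0.00013652,  0.00394846,  0.00232451, -0.00067146,
       -0.00274946]), 'effort': array([-5.67972677e-05, -3.91690457e+01,  1.87934107e+01,  4.23192188e+00,
        1.34125023e-02, -7.81239487e-05]), 'eef_pos': array([ 247.67416826, -573.26954125,  229.55700812]), 'tool_rot': array([ 3.13961693e+00, -1.14654633e-04, -2.73396517e+00]), 'wrist_force': array([-0.28540249,  0.6348073 ,  0.04384612]), 'wrist_torque': array([ 0.0217829 ,  0.01075103, -0.01021445]), 'finger_force': 0.0, 'finger_gap': 86.80743198763787}
```

View pics/top0.png

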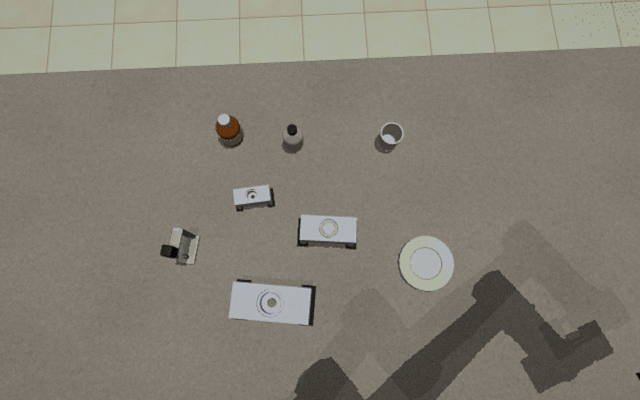

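View pics/side0.png

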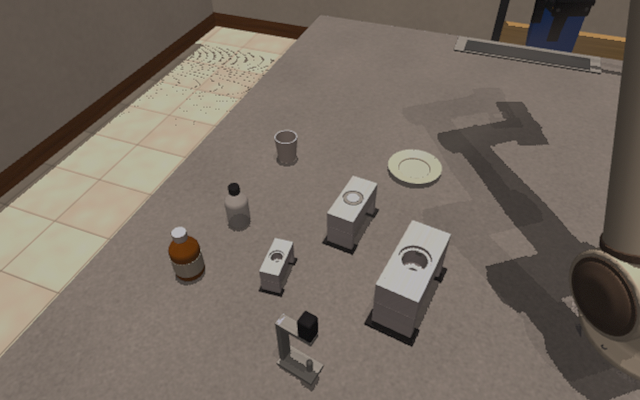

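Top view: there are three candidate stands, small at (252,196), middle at (328,230) with the capsule, and large at (271,303). The middle one is about 58 px, or 117 mm, which matches the description. The tool is at (182,248), with its grip top at (168,251). The saucer is at (426,263), the bottles at (229,130) and (292,138), and the cup at (391,135).

```bash
python3 - <<'E'
from h import *
a=dict(np.load('top.npz'));b=dict(np.load('side.npz'))
def cr(c,u0,v0,w,h,k): return cv2.resize(c['pixels'][v0:v0+h,u0:u0+w,::-1],None,fx=k,fy=k,interpolation=cv2.INTER_CUBIC)
im=np.zeros((600,800,3),np.uint8)
im[:300,:400]=cr(a,290,200,80,60,5); im[:300,400:]=cr(a,150,215,80,60,5)
im[300:,:400]=cr(b,310,170,80,60,5); im[300:,400:]=cr(b,250,310,100,75,4)
cv2.imwrite('pics/crop.png',im)
# dense cloud of both cameras
def cloud(c):
    v,u=np.mgrid[:400,:640]; d=c['depth']; p=np.stack([(u-c['cx'])/c['fx']*d,(v-c['cy'])/c['fy']*d,d],-1)-c['t']
    return p@c['R']
for n,c in (('top',a),('side',b)):
    P=cloud(c); ok=c['depth']>0
    def region(u0,u1,v0,v1,z0,z1):
        q=P[v0:v1,u0:u1][ok[v0:v1,u0:u1]]; return q[(q[:,2]>z0)&(q[:,2]<z1)]
    R=dict(top=[(290,365,205,255),(155,205,220,270),(395,460,230,295)],side=[(315,385,170,255),(265,330,305,390),(380,450,145,190)])[n]
    for name,r,zs in zip(['stand','grip','saucer'],R,[(72,86),(141,155),(7,20)]):
        q=region(*r,*zs)
        if len(q)<5: print(n,name,len(q));continue
        (cx,cy),(w,h),ang=cv2.minAreaRect(q[:,:2].astype(np.float32))
        print(n,name,len(q),'c',round(cx,1),round(cy,1),'wh',round(w,1),round(h,1),'ang',round(ang,1),'z',np.median(q[:,2]).round(1))
    r=R[1]; q=region(*r,94,114); print('bar',len(q),cv2.minAreaRect(q[:,:2].astype(np.float32)))
    q=region(*r,4,14); print('foot',len(q),cv2.minAreaRect(q[:,:2].astype(np.float32)), 'z',np.median(q[:,2]))
for p in [(229,120),(292,131),(391,132)]: print(world(a,*p).round())
E
```

```text
top stand 1411 c 517.6 -46.7 wh 115.9 52.6 ang 84.5 z 78.3
top grip 135 c 480.4 264.1 wh 22.1 21.1 ang 84.3 z 146.6
top saucer 1529 c 441.2 -259.3 wh 117.2 117.6 ang 42.0 z 10.9
bar 235 ((499.5749816894531, 260.04443359375), (20.821264266967773, 61.05073928833008), 79.73621368408203)
foot 407 ((498.1512451171875, 273.73822021484375), (68.29187774658203, 63.8748893737793), 84.36051177978516) z 6.964797738762298
side stand 1277 c 517.8 -45.8 wh 119.9 53.5 ang 84.2 z 77.6
side grip 260 c 480.6 265.7 wh 23.1 21.8 ang 79.2 z 146.6
side saucer 872 c 441.4 -257.5 wh 115.4 119.5 ang 11.2 z 10.3
bar 446 ((499.7266540527344, 262.5595703125), (21.478511810302734, 61.43140411376953), 78.26583099365234)
foot 826 ((497.8973083496094, 262.3782043457031), (37.17385482788086, 63.866703033447266), 79.16967010498047) z 7.008850661263723
[757. 151. 101.]
[728.  18.  95.]
[ 744. -209.   18.]
```

View pics/crop.png

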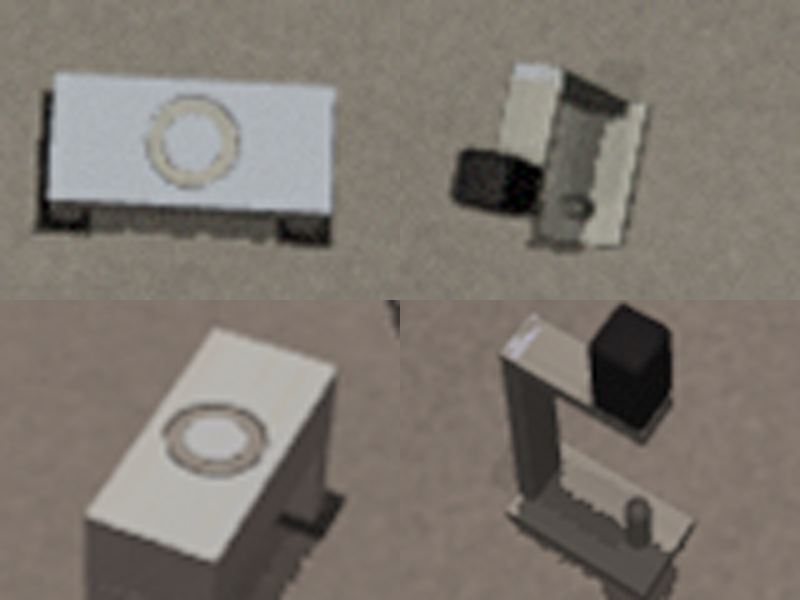

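The crop confirms the choice. The middle stand has the capsule lid flush in it, measures 116 x 52.6 mm, and its top is at about 78 mm. It sits at (517.7,-46.3) with yaw about -5.7°. The tool is at (480.5,265) with yaw about -10.7°, shank towards +x, and its grip is 22 mm square. I'll enter the tunnel from the +x side and grip along the tool's x.

```bash
cat > go.py <<'E'
import sys
from h import *
from scipy.spatial.transform import Rotation as Ro
# usage: go.py x y z [yawdeg]  -> shift/turn in tool axes from the measured pose
o=robot.observe(); R=Ro.from_euler('xyz',o['tool_rot'])
t=np.array(list(map(float,sys.argv[1:4]))); yaw=float(sys.argv[4]) if len(sys.argv)>4 else np.degrees(o['tool_rot'][2])
T=Ro.from_euler('xyz',[np.pi,0,np.radians(yaw)])
print('t',round(o['t'],2),'pos',o['eef_pos'].round(1),'rpy',np.degrees(o['tool_rot']).round(2),'F',o['wrist_force'].round(1),'gap',round(o['finger_gap'],1))
print('shift m',(R.inv().apply(t-o['eef_pos'])/1000).round(4),'twist',np.degrees((R.inv()*T).as_rotvec()).round(2))
E
```

>>> {"fn": "apply_moves", "kwargs": {
  "xyz": [
    [-0.025,0.031,0],
    [-0.05,0.062,0],
    [-0.075,0.093,0],
    [-0.1,0.124,0],
    [-0.125,0.156,0],
    [-0.15,0.187,0],
    [-0.176,0.218,0],
    [-0.201,0.249,0]
  ],
  "twist": [
    [0,0,-7],
    [0,0,-14],
    [0,0,-21],
    [0,0,-28],
    [0,0,-35],
    [0,0,-42],
    [0,0,-49],
    [0,0,-56]
  ],
  "fingers": [0,0,0,0,0,0,0,0]
}}

```text
t: 0.77
eef_pos: [333.4, -263.6, 230.3]
tool_rot: [3.141, 0.0, -1.751]
wrist_force: [1.8, 0.4, 0.2]
finger_gap: 87.1
finger_force: 0.0
```

```bash
python3 go.py 480.5 264.9 200 -100.7
```

```text
t 0.77 pos [ 333.4 -263.6  230.3] rpy [ 1.7999e+02  1.0000e-02 -1.0032e+02] F [1.8 0.4 0.2] gap 87.1
shift m [-0.5462 -0.05    0.0304] twist [0.01 0.01 0.38]
```

>>> {"fn": "apply_moves", "kwargs": {
  "xyz": [
    [-0.039,-0.0036,0],
    [-0.078,-0.007,0],
    [-0.117,-0.011,0],
    [-0.156,-0.014,0],
    [-0.195,-0.018,0],
    [-0.234,-0.021,0],
    [-0.273,-0.025,0],
    [-0.312,-0.029,0]
  ],
  "twist": [
    [0,0,0],
    [0,0,0],
    [0,0,0],
    [0,0,0],
    [0,0,0],
    [0,0,0],
    [0,0,0],
    [0,0,0]
  ],
  "fingers": [0,0,0,0,0,0,0,0]
}}

```text
t: 1.43
eef_pos: [419.4, 37.8, 230.6]
tool_rot: [-3.142, 0.0, -1.756]
wrist_force: [0.3, -0.8, 0.4]
finger_gap: 86.8
finger_force: 0.0
```

>>> {"fn": "apply_moves", "kwargs": {
  "xyz": [
    [-0.039,-0.0035,0.005],
    [-0.078,-0.007,0.01],
    [-0.117,-0.011,0.015],
    [-0.156,-0.014,0.02],
    [-0.195,-0.018,0.025],
    [-0.23,-0.021,0.03],
    [-0.234,-0.021,0.03],
    [-0.234,-0.021,0.03]
  ],
  "twist": [
    [0,0,0],
    [0,0,0],
    [0,0,0],
    [0,0,0],
    [0,0,0],
    [0,0,0],
    [0,0,0],
    [0,0,0]
  ],
  "fingers": [0,0,0,0,0,0,0,0]
}}

```text
t: 2.1
eef_pos: [483.3, 263.5, 199.0]
tool_rot: [3.14, -0.002, -1.754]
wrist_force: [-0.3, -0.9, -0.9]
finger_gap: 86.7
finger_force: 0.0
```

```bash
python3 go.py 480.5 264.9 121 -100.7
```

```text
t 2.1 pos [483.3 263.5 199. ] rpy [ 1.7991e+02 -1.2000e-01 -1.0051e+02] F [-0.3 -0.9 -0.9] gap 86.7
shift m [-0.001   0.0029  0.078 ] twist [ 0.09 -0.12  0.19]
```

>>> {"fn": "apply_moves", "kwargs": {
  "xyz": [
    [-0.001,0.003,0.02],
    [-0.001,0.003,0.04],
    [-0.001,0.003,0.058],
    [-0.001,0.003,0.07],
    [-0.001,0.003,0.077],
    [-0.001,0.003,0.078],
    [-0.001,0.003,0.078],
    [-0.001,0.003,0.078]
  ],
  "twist": [
    [0,0,0],
    [0,0,0],
    [0,0,0],
    [0,0,0],
    [0,0,0],
    [0,0,0],
    [0,0,0],
    [0,0,0]
  ],
  "fingers": [0,0,0,0,0,0,0,0]
}}

```text
t: 2.77
eef_pos: [481.3, 263.5, 123.6]
tool_rot: [-3.14, 0.001, -1.757]
wrist_force: [0.2, -0.0, 0.5]
finger_gap: 86.9
finger_force: 0.0
```

>>> {"fn": "apply_moves", "kwargs": {
  "xyz": [
    [0,0,0],
    [0,0,0],
    [0,0,0],
    [0,0,0],
    [0,0,0],
    [0,0,0],
    [0,0,0],
    [0,0,0]
  ],
  "twist": [
    [0,0,0],
    [0,0,0],
    [0,0,0],
    [0,0,0],
    [0,0,0],
    [0,0,0],
    [0,0,0],
    [0,0,0]
  ],
  "fingers": [120,150,180,200,220,255,255,255]
}}

```text
t: 3.43
eef_pos: [480.8, 263.5, 122.5]
tool_rot: [3.142, -0.0, -1.756]
wrist_force: [-0.2, 0.5, 0.6]
finger_gap: 41.3
finger_force: 0.0
```

```bash
python3 go.py 480.5 264.9 121 -100.7
```

```text
t 3.43 pos [480.8 263.5 122.5] rpy [ 180.     -0.   -100.63] F [-0.2  0.5  0.6] gap 41.3
shift m [-0.0013  0.0005  0.0015] twist [ 0.   -0.    0.07]
```

>>> {"fn": "apply_moves", "kwargs": {
  "xyz": [
    [-0.001,0,0],
    [-0.001,0,0],
    [-0.001,0,0],
    [-0.001,0,0],
    [-0.001,0,0],
    [-0.001,0,0],
    [-0.001,0,0],
    [-0.001,0,0]
  ],
  "twist": [
    [0,0,0],
    [0,0,0],
    [0,0,0],
    [0,0,0],
    [0,0,0],
    [0,0,0],
    [0,0,0],
    [0,0,0]
  ],
  "fingers": [255,255,255,255,255,255,255,255]
}}

```text
t: 4.1
eef_pos: [481.0, 264.6, 122.5]
tool_rot: [-3.142, 0.0, -1.756]
wrist_force: [0.1, 0.9, 0.2]
finger_gap: 21.9
finger_force: 30.0
```

```bash
python3 go.py 480.5 264.9 121 -100.7
```

```text
t 4.1 pos [481.  264.6 122.5] rpy [-1.8000e+02  1.0000e-02 -1.0064e+02] F [0.1 0.9 0.2] gap 21.9
shift m [-0.0002  0.0005  0.0015] twist [-0.    0.01  0.06]
```

>>> {"fn": "apply_moves", "kwargs": {
  "xyz": [
    [0,0,-0.015],
    [0,0,-0.04],
    [0,0,-0.065],
    [0.017,-0.01,-0.08],
    [0.044,-0.024,-0.08],
    [0.07,-0.039,-0.08],
    [0.096,-0.054,-0.08],
    [0.122,-0.068,-0.08]
  ],
  "twist": [
    [0,0,0],
    [0,0,0],
    [0,0,0],
    [0,0,0],
    [0,0,0],
    [0,0,0],
    [0,0,0],
    [0,0,0]
  ],
  "fingers": [255,255,255,255,255,255,255,255]
}}

```text
t: 4.77
eef_pos: [524.6, 130.5, 201.7]
tool_rot: [3.14, -0.001, -1.756]
wrist_force: [-0.4, 0.3, -3.8]
finger_gap: 22.0
finger_force: 30.0
```

>>> {"fn": "apply_moves", "kwargs": {
  "xyz": [
    [0.026,-0.015,0],
    [0.052,-0.029,0],
    [0.079,-0.044,0],
    [0.105,-0.059,0],
    [0.131,-0.073,0],
    [0.152,-0.085,0],
    [0.166,-0.092,0],
    [0.17,-0.095,0]
  ],
  "twist": [
    [0,0,-1],
    [0,0,-2],
    [0,0,-3],
    [0,0,-4],
    [0,0,-4.5],
    [0,0,-5],
    [0,0,-5],
    [0,0,-5]
  ],
  "fingers": [255,255,255,255,255,255,255,255]
}}

```text
t: 5.43
eef_pos: [586.6, -55.0, 201.1]
tool_rot: [3.138, -0.001, -1.672]
wrist_force: [-0.9, -0.5, -2.4]
finger_gap: 21.3
finger_force: 30.0
```

```bash
python3 go.py 587.4 -53.3 127 -95.7
```

```text
t 5.43 pos [586.6 -55.  201.1] rpy [ 1.7981e+02 -4.0000e-02 -9.5820e+01] F [-0.9 -0.5 -2.4] gap 21.3
shift m [-0.0019 -0.0009  0.0741] twist [ 0.19 -0.04 -0.12]
```

>>> {"fn": "apply_moves", "kwargs": {
  "xyz": [
    [-0.002,-0.001,0.015],
    [-0.002,-0.001,0.035],
    [-0.002,-0.001,0.055],
    [-0.002,-0.001,0.068],
    [-0.002,-0.001,0.073],
    [-0.002,-0.001,0.074],
    [-0.002,-0.001,0.074],
    [-0.002,-0.001,0.074]
  ],
  "twist": [
    [0,0,0],
    [0,0,0],
    [0,0,0],
    [0,0,0],
    [0,0,0],
    [0,0,0],
    [0,0,0],
    [0,0,0]
  ],
  "fingers": [255,255,255,255,255,255,255,255]
}}

```text
t: 6.1
eef_pos: [589.2, -50.4, 129.6]
tool_rot: [-3.14, 0.0, -1.669]
wrist_force: [0.2, 0.7, -2.5]
finger_gap: 21.9
finger_force: 30.0
```

```bash
python3 - <<'E'
from h import *
a=cap('top');b=cap('side')
im=np.zeros((600,800,3),np.uint8)
def cr(c,u0,v0,w,h,k): return cv2.resize(c['pixels'][v0:v0+h,u0:u0+w,::-1],None,fx=k,fy=k,interpolation=cv2.INTER_CUBIC)
im[:,:400]=cr(a,280,150,100,150,4);im[:,400:]=cr(b,290,120,100,150,4)
cv2.imwrite('pics/pre.png',im)
v,u=np.mgrid[:400,:640]
for n,c in (('top',a),('side',b)):
    d=c['depth'];P=(np.stack([(u-c['cx'])/c['fx']*d,(v-c['cy'])/c['fy']*d,d],-1)-c['t'])@c['R']
    q=P[d>0]
    s=q[(abs(q[:,0]-517)<45)&(abs(q[:,1]+46)<75)&(q[:,2]>73)&(q[:,2]<84)]
    print(n,'stand',cv2.minAreaRect(s[:,:2].astype(np.float32)),np.median(s[:,2]))
    for nm,z0,z1 in(('bar',98,116),('foot',4,20)):
        s=q[(q[:,0]>565)&(q[:,0]<660)&(abs(q[:,1]+56)<45)&(q[:,2]>z0)&(q[:,2]<z1)]
        if len(s)>8: print(nm,len(s),cv2.minAreaRect(s[:,:2].astype(np.float32)),np.percentile(s[:,2],[10,50,90]))
E
python3 go.py 587.4 -53.3 127 -95.7
```

```text
top stand ((516.893310546875, -46.41704559326172), (115.86634826660156, 52.08327865600586), 83.49615478515625) 78.22118934838855
foot 67 ((577.885009765625, -49.72508239746094), (33.90245819091797, 9.580368041992188), 85.5252685546875) [10.20147373 13.74109375 16.10069579]
side stand ((517.7024536132812, -44.946781158447266), (119.55960845947266, 52.80702590942383), 84.47802734375) 77.61422083811523
bar 203 ((607.3757934570312, -49.655517578125), (21.19707489013672, 62.0932502746582), 83.08744812011719) [106.87909289 112.74253069 114.42038951]
foot 431 ((605.4171752929688, -49.65094757080078), (38.2774543762207, 65.32528686523438), 84.03343963623047) [ 9.65618142 13.46779679 15.30531946]
t 6.2 pos [589.1 -50.5 129.7] rpy [-1.7988e+02  3.0000e-02 -9.5620e+01] F [-0.3  0.5 -2.5] gap 22.0
shift m [0.003  0.0015 0.0027] twist [-0.12  0.03  0.08]
```

View pics/pre.png

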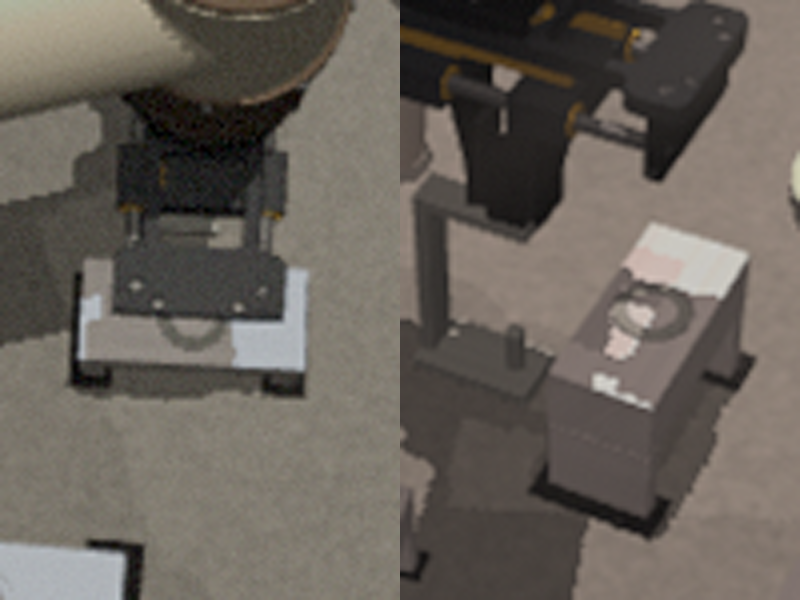

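The pictures show the tool held upright at the +x side of the stand, with the prong at about (319,203) in the side image and the tunnel ahead. I'll now pin the lid centre against the prong, because the clearance is only 2 mm.

```bash
python3 - <<'E'
from h import *
import subprocess
b=dict(np.load('side.npz'))
# initial views from saved PNGs (same cameras)
a=dict(np.load('top.npz'))
for n,c,(u0,u1,v0,v1) in(('top',a,(312,345,214,245)),('side',b,(338,370,185,212))):
    im=cv2.imread(f'pics/{n}0.png').astype(int)[v0:v1,u0:u1]
    m=((im[:,:,2]-im[:,:,0])>(12 if n=='top' else 22)).astype(np.uint8)
    print('\n'.join(''.join('.#'[x] for x in r) for r in m))
    ct,_=cv2.findContours(m,cv2.RETR_EXTERNAL,cv2.CHAIN_APPROX_NONE); k=max(ct,key=cv2.contourArea)
    e=cv2.fitEllipse(k); p=(e[0][0]+u0,e[0][1]+v0); print(n,p,e[1],onz(c,*p,79).round(2))
im=b['pixels'][193:222,310:330].astype(int).sum(2)//3
for i,r in enumerate(im): print(193+i,' '.join('%3d'%x for x in r))
E
```

```text
..###.###########################
......................###.#######
.................................
.................................
.................................
.................................
.................................
............########.............
...........###.....###...........
..........##.........##..........
..........#..........###.........
.........##...........##.........
.........#.............#.........
........##.............##........
........##.............##........
........##.............##........
.........#............##.........
.........##...........##.........
.........##..........##..........
..........##........###..........
...........###.....###...........
............#########............
...............##.#..............
.................................
.................................
.................................
.................................
.................................
.....##..........................
....#..##.....#...#..............
...#.....#..#.......#..#...#....#
top (327.98476696014404, 228.16630935668945) (
[... 369 characters left out ...]
.....................
................................
................................
................................
................................
................................
................................
................................
................................
................................
................................
................................
................................
................................
................................
................................
................................
................................Traceback (most recent call last):
  File "<stdin>", line 10, in <module>
ValueError: max() iterable argument is empty
```

```bash
python3 - <<'E'
from h import *
b=dict(np.load('side.npz'))
g=cv2.imread('pics/side0.png').astype(int).sum(2)//3
print('lid')
for v in range(188,208): print(v,' '.join('%3d'%x for x in g[v,340:367]))
print('prong cols 310-329')
im=b['pixels'].astype(int).sum(2)//3
for v in range(196,216): print(v,' '.join('%3d'%x for x in im[v,310:330]))
E
```

```text
lid
188 120 119 116 126 164 181 178 176 178 177 178 179 179 180 179 180 179 179 178 177 177 178 178 177 179 178 178
189 119 117 122 155 177 179 178 178 179 180 181 182 181 182 181 182 180 179 178 178 178 178 179 178 178 177 176
190 119 118 146 172 180 179 179 175 165 158 152 149 152 150 152 155 163 177 179 179 179 179 177 179 178 176 175
191 114 132 167 180 180 169 156 141 124 114 101  95  99  98 103 113 129 145 152 164 176 180 179 178 177 176 176
192 119 154 176 181 169 132 101 103 115 130 132 136 139 139 137 138 130 108  97 117 148 173 181 178 176 175 177
193 144 173 181 169 130 105 119 132 140 146 151 158 161 160 158 152 144 139 131 114 103 140 175 179 177 175 176
194 166 181 174 134 100 123 135 131 154 173 180 183 183 183 183 179 168 146 134 139 120 103 139 171 177 176 178
195 175 181 152 106 119 136 136 144 169 182 181 181 180 180 180 180 182 165 138 133 138 115  98 153 180 178 178
196 180 180 134 110 134 135 142 170 182 180 180 181 179 179 178 179 180 181 164 140 136 132 101 147 181 178 179
197 178 179 151 135 140 137 148 172 181 180 180 180 179 179 178 179 179 180 183 157 134 
[... 2142 characters left out ...]
  73 106 120 127 126 116 116
208  76  77  77  77  78  79  67  59  61  60  53  68  76  75  74  72 107 128 114 111
209  78  77  77  78  77  78  68  59  61  59  55  69  78  77  76  75  74  67  74 106
210  77  78  78  78  78  78  69  60  60  60  56  69  79  78  78  79  72  60  84 111
211  76  76  77  78  78  78  70  62  58  59  57  69  78  78  78  78  63  71 107 119
212  75  75  76  76  77  78  74  69  66  67  69  74  76  77  79  70  56  88 115 119
213  76  76  76  75  77  77  77  78  76  77  78  78  77  77  77  60  56  86 106 111
214  78  77  78  76  77  76  76  76  77  78  77  78  78  77  65  55  67  77  82  90
215  73  74  76  78  78  77  77  77  77  77  76  77  79  69  56  60  75  80  79  79
```

```bash
python3 - <<'E'
from h import *
b=dict(np.load('side.npz'))
print('lid',onz(b,352.7,197.4,79).round(1))
for z in (6.5,7.5): print('prong base',onz(b,318.25,210.3,z+8).round(1))
print('px/mm',onz(b,319.25,210.3,15)-onz(b,318.25,210.3,15),onz(b,318.25,211.3,15)-onz(b,318.25,210.3,15))
E
python3 go.py 517.5 -46.5 127 -95.7
```

```text
lid [516.9 -45.5  79. ]
prong base [588.7 -49.9  14.5]
prong base [588.4 -49.   15.5]
px/mm [-1.88374437 -0.71934194  0.        ] [-1.03129293  2.63481703  0.        ]
t 6.2 pos [589.1 -50.5 129.7] rpy [-1.7988e+02  3.0000e-02 -9.5620e+01] F [-0.3  0.5 -2.5] gap 22.0
shift m [0.003  0.0717 0.0026] twist [-0.12  0.03  0.08]
```

>>> {"fn": "apply_moves", "kwargs": {
  "xyz": [
    [0.003,0.01,0.003],
    [0.003,0.022,0.003],
    [0.003,0.034,0.003],
    [0.003,0.046,0.003],
    [0.003,0.058,0.003],
    [0.003,0.067,0.003],
    [0.003,0.0715,0.003],
    [0.003,0.0715,0.003]
  ],
  "twist": [
    [0,0,0],
    [0,0,0],
    [0,0,0],
    [0,0,0],
    [0,0,0],
    [0,0,0],
    [0,0,0],
    [0,0,0]
  ],
  "fingers": [255,255,255,255,255,255,255,255]
}}

```text
t: 6.87
eef_pos: [516.4, -46.6, 126.2]
tool_rot: [-3.141, 0.0, -1.669]
wrist_force: [0.9, 0.5, -2.8]
finger_gap: 21.9
finger_force: 30.0
```

>>> {"fn": "apply_moves", "kwargs": {
  "xyz": [
    [0,0,0],
    [0,0,0],
    [0,0,0],
    [0,0,0],
    [0,0,0],
    [0,0,0],
    [0,0,0],
    [0,0,0]
  ],
  "twist": [
    [0,0,0],
    [0,0,0],
    [0,0,0],
    [0,0,0],
    [0,0,0],
    [0,0,0],
    [0,0,0],
    [0,0,0]
  ],
  "fingers": [255,255,255,255,255,255,255,255]
}}

```text
t: 7.53
eef_pos: [517.1, -46.7, 125.5]
tool_rot: [3.142, -0.0, -1.669]
wrist_force: [-0.6, -0.6, -3.4]
finger_gap: 21.5
finger_force: 30.0
```

```bash
python3 go.py 517.5 -46.7 127 -95.7; python3 - <<'E'
from h import *
b=cap('side')
cv2.imwrite('pics/in.png',cv2.resize(b['pixels'][120:270,290:440,::-1],None,fx=4,fy=4,interpolation=cv2.INTER_CUBIC))
E
```

```text
t 7.53 pos [517.1 -46.7 125.5] rpy [180.    -0.   -95.64] F [-0.6 -0.6 -3.4] gap 21.5
shift m [-0.     -0.0004 -0.0015] twist [ 0.   -0.    0.06]
```

View pics/in.png

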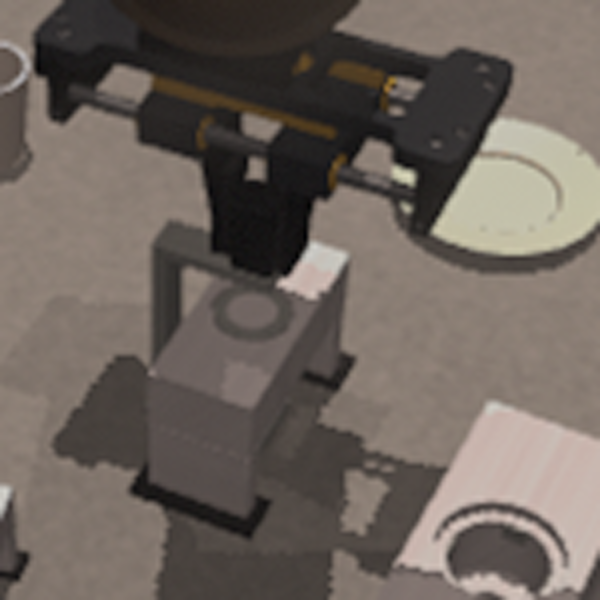

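The tool is in the tunnel with its bar over the stand, around (180,240) to (270,260) in the crop, and the lid is still flush at (250,310). Now I'll raise it slowly.

>>> {"fn": "apply_moves", "kwargs": {
  "xyz": [
    [0,-0.0003,-0.003],
    [0,-0.0003,-0.005],
    [0,-0.0003,-0.006],
    [0,-0.0003,-0.007],
    [0,-0.0003,-0.008],
    [0,-0.0003,-0.009],
    [0,-0.0003,-0.01],
    [0,-0.0003,-0.01]
  ],
  "twist": [
    [0,0,0],
    [0,0,0],
    [0,0,0],
    [0,0,0],
    [0,0,0],
    [0,0,0],
    [0,0,0],
    [0,0,0]
  ],
  "fingers": [255,255,255,255,255,255,255,255]
}}

```text
t: 8.25
eef_pos: [517.4, -46.7, 135.8]
tool_rot: [-3.141, 0.0, -1.669]
wrist_force: [-0.1, -0.8, -3.5]
finger_gap: 21.6
finger_force: 30.0
```

>>> {"fn": "apply_moves", "kwargs": {
  "xyz": [
    [0,0,-0.001],
    [0,0,-0.002],
    [0,0,-0.003],
    [0,0,-0.0035],
    [0,0,-0.004],
    [0,0,-0.0045],
    [0,0,-0.005],
    [0,0,-0.0055]
  ],
  "twist": [
    [0,0,0],
    [0,0,0],
    [0,0,0],
    [0,0,0],
    [0,0,0],
    [0,0,0],
    [0,0,0],
    [0,0,0]
  ],
  "fingers": [255,255,255,255,255,255,255,255]
}}

```text
t: 8.92
eef_pos: [517.1, -46.6, 140.2]
tool_rot: [3.141, 0.0, -1.67]
wrist_force: [0.8, -0.7, -10.5]
finger_gap: 21.9
finger_force: 30.0
```

```bash
python3 go.py 517.5 -46.7 152 -95.7
```

```text
t 8.92 pos [517.1 -46.6 140.2] rpy [ 1.7996e+02  2.0000e-02 -9.5660e+01] F [  0.8  -0.7 -10.5] gap 21.9
shift m [ 0.0001 -0.0004 -0.0118] twist [0.04 0.02 0.04]
```

Contact with the capsule came at 17 mm as expected, at about 7 N. Next I'll raise to about 26 mm.

>>> {"fn": "apply_moves", "kwargs": {
  "xyz": [
    [0,0,-0.001],
    [0,0,-0.002],
    [0,0,-0.003],
    [0,0,-0.004],
    [0,0,-0.005],
    [0,0,-0.006],
    [0,0,-0.007],
    [0,0,-0.008]
  ],
  "twist": [
    [0,0,0],
    [0,0,0],
    [0,0,0],
    [0,0,0],
    [0,0,0],
    [0,0,0],
    [0,0,0],
    [0,0,0]
  ],
  "fingers": [255,255,255,255,255,255,255,255]
}}

```text
t: 9.58
eef_pos: [516.8, -46.7, 149.0]
tool_rot: [3.14, -0.0, -1.669]
wrist_force: [1.0, -0.4, -13.5]
finger_gap: 21.3
finger_force: 30.0
```

>>> {"fn": "apply_moves", "kwargs": {
  "xyz": [
    [0,0,-0.0003],
    [0,0,-0.0006],
    [0,0,-0.0009],
    [0,0,-0.0012],
    [0,0,-0.0014],
    [0,0,-0.0016],
    [0,0,-0.0018],
    [0,0,-0.002]
  ],
  "twist": [
    [0,0,0],
    [0,0,0],
    [0,0,0],
    [0,0,0],
    [0,0,0],
    [0,0,0],
    [0,0,0],
    [0,0,0]
  ],
  "fingers": [255,255,255,255,255,255,255,255]
}}

```text
t: 10.25
eef_pos: [517.0, -46.7, 151.0]
tool_rot: [3.141, -0.0, -1.669]
wrist_force: [-0.1, 0.6, -12.5]
finger_gap: 21.8
finger_force: 30.0
```

>>> {"fn": "apply_moves", "kwargs": {
  "xyz": [
    [0,0,-0.0002],
    [0,0,-0.0004],
    [0,0,-0.0006],
    [0,0,-0.0008],
    [0,0,-0.0009],
    [0,0,-0.001],
    [0,0,-0.0011],
    [0,0,-0.0012]
  ],
  "twist": [
    [0,0,0],
    [0,0,0],
    [0,0,0],
    [0,0,0],
    [0,0,0],
    [0,0,0],
    [0,0,0],
    [0,0,0]
  ],
  "fingers": [255,255,255,255,255,255,255,255]
}}

```text
t: 10.92
eef_pos: [517.2, -46.7, 152.2]
tool_rot: [3.141, -0.0, -1.669]
wrist_force: [-1.1, 0.8, -12.1]
finger_gap: 22.1
finger_force: 30.0
```

>>> {"fn": "apply_moves", "kwargs": {
  "xyz": [
    [0,0,-0.0002],
    [0,0,-0.0004],
    [0,0,-0.0006],
    [0,0,-0.0008],
    [0,0,-0.0009],
    [0,0,-0.001],
    [0,0,-0.0011],
    [0,0,-0.0012]
  ],
  "twist": [
    [0,0,0],
    [0,0,0],
    [0,0,0],
    [0,0,0],
    [0,0,0],
    [0,0,0],
    [0,0,0],
    [0,0,0]
  ],
  "fingers": [255,255,255,255,255,255,255,255]
}}

```text
t: 11.58
eef_pos: [517.3, -46.7, 153.5]
tool_rot: [3.142, -0.0, -1.669]
wrist_force: [-0.6, 0.1, -12.3]
finger_gap: 21.5
finger_force: 30.0
```

>>> {"fn": "apply_moves", "kwargs": {
  "xyz": [
    [0,0,-0.0002],
    [0,0,-0.0004],
    [0,0,-0.0006],
    [0,0,-0.0008],
    [0,0,-0.0009],
    [0,0,-0.001],
    [0,0,-0.0011],
    [0,0,-0.0012]
  ],
  "twist": [
    [0,0,0],
    [0,0,0],
    [0,0,0],
    [0,0,0],
    [0,0,0],
    [0,0,0],
    [0,0,0],
    [0,0,0]
  ],
  "fingers": [255,255,255,255,255,255,255,255]
}}

```text
t: 12.25
eef_pos: [517.4, -46.7, 154.7]
tool_rot: [-3.141, 0.0, -1.669]
wrist_force: [-1.1, 0.1, -12.6]
finger_gap: 21.9
finger_force: 30.0
```

>>> {"fn": "apply_moves", "kwargs": {
  "xyz": [
    [0,0,-0.0002],
    [0,0,-0.0004],
    [0,0,-0.0006],
    [0,0,-0.0008],
    [0,0,-0.0009],
    [0,0,-0.001],
    [0,0,-0.0011],
    [0,0,-0.0012]
  ],
  "twist": [
    [0,0,0],
    [0,0,0],
    [0,0,0],
    [0,0,0],
    [0,0,0],
    [0,0,0],
    [0,0,0],
    [0,0,0]
  ],
  "fingers": [255,255,255,255,255,255,255,255]
}}

```text
t: 12.92
eef_pos: [517.4, -46.7, 155.9]
tool_rot: [-3.141, 0.0, -1.669]
wrist_force: [0.4, 0.1, -13.0]
finger_gap: 21.9
finger_force: 30.0
```

>>> {"fn": "apply_moves", "kwargs": {
  "xyz": [
    [0,0,-0.0002],
    [0,0,-0.0004],
    [0,0,-0.0006],
    [0,0,-0.0008],
    [0,0,-0.0009],
    [0,0,-0.001],
    [0,0,-0.0011],
    [0,0,-0.0012]
  ],
  "twist": [
    [0,0,0],
    [0,0,0],
    [0,0,0],
    [0,0,0],
    [0,0,0],
    [0,0,0],
    [0,0,0],
    [0,0,0]
  ],
  "fingers": [255,255,255,255,255,255,255,255]
}}

```text
t: 13.58
eef_pos: [517.4, -46.7, 157.0]
tool_rot: [-3.142, 0.0, -1.669]
wrist_force: [0.2, -0.3, -11.2]
finger_gap: 21.7
finger_force: 30.0
```

>>> {"fn": "apply_moves", "kwargs": {
  "xyz": [
    [0,0,-0.0002],
    [0,0,-0.0004],
    [0,0,-0.0006],
    [0,0,-0.0007],
    [0,0,-0.0008],
    [0,0,-0.0009],
    [0,0,-0.001],
    [0,0,-0.001]
  ],
  "twist": [
    [0,0,0],
    [0,0,0],
    [0,0,0],
    [0,0,0],
    [0,0,0],
    [0,0,0],
    [0,0,0],
    [0,0,0]
  ],
  "fingers": [255,255,255,255,255,255,255,255]
}}

```text
t: 14.25
eef_pos: [517.2, -46.6, 157.5]
tool_rot: [3.141, 0.0, -1.669]
wrist_force: [1.5, -0.2, -17.4]
finger_gap: 21.8
finger_force: 30.0
```

The wrist force has stepped up about 5 N at the top, so the foot has met the stop. I'll hold with a slight nudge.

>>> {"fn": "apply_moves", "kwargs": {
  "xyz": [
    [0,0,-0.0001],
    [0,0,-0.0002],
    [0,0,-0.0003],
    [0,0,-0.0003],
    [0,0,-0.0003],
    [0,0,-0.0003],
    [0,0,-0.0003],
    [0,0,-0.0003]
  ],
  "twist": [
    [0,0,0],
    [0,0,0],
    [0,0,0],
    [0,0,0],
    [0,0,0],
    [0,0,0],
    [0,0,0],
    [0,0,0]
  ],
  "fingers": [255,255,255,255,255,255,255,255]
}}

```text
t: 14.92
eef_pos: [517.1, -46.5, 157.6]
tool_rot: [3.141, 0.0, -1.669]
wrist_force: [3.4, 1.0, -25.1]
finger_gap: 22.3
finger_force: 30.0
```

```bash
python3 go.py 517.4 -46.7 126.5 -95.7
```

```text
t 14.92 pos [517.1 -46.5 157.6] rpy [ 1.7995e+02  2.0000e-02 -9.5650e+01] F [  3.4   1.  -25.1] gap 22.3
shift m [ 0.0002 -0.0004  0.0311] twist [0.05 0.02 0.05]
```

>>> {"fn": "apply_moves", "kwargs": {
  "xyz": [
    [0,0,0.001],
    [0,0,0.004],
    [0,0,0.009],
    [0,0,0.015],
    [0,0,0.021],
    [0,0,0.026],
    [0,0,0.029],
    [0,0,0.031]
  ],
  "twist": [
    [0,0,0],
    [0,0,0],
    [0,0,0],
    [0,0,0],
    [0,0,0],
    [0,0,0],
    [0,0,0],
    [0,0,0]
  ],
  "fingers": [255,255,255,255,255,255,255,255]
}}

```text
t: 15.58
eef_pos: [517.4, -46.8, 127.1]
tool_rot: [3.141, -0.0, -1.669]
wrist_force: [0.1, 0.2, -2.6]
finger_gap: 21.9
finger_force: 30.0
```

```bash
python3 go.py 646.8 -59.6 127 -95.7; python3 - <<'E'
from h import *
b=cap('side')
cv2.imwrite('pics/down.png',cv2.resize(b['pixels'][120:270,290:440,::-1],None,fx=4,fy=4,interpolation=cv2.INTER_CUBIC))
E
```

```text
t 15.58 pos [517.4 -46.8 127.1] rpy [ 1.7999e+02 -2.0000e-02 -9.5630e+01] F [ 0.1  0.2 -2.6] gap 21.9
shift m [ 1.000e-04 -1.301e-01  1.000e-04] twist [ 0.01 -0.02  0.07]
```

View pics/down.png

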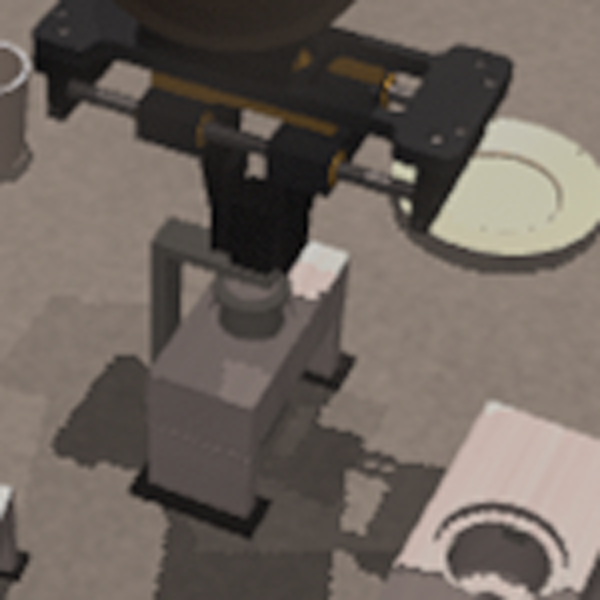

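The capsule stands up about 17 mm in the socket, lid at (250,290), and the bar is clear above it. I'll withdraw along the tunnel.

>>> {"fn": "apply_moves", "kwargs": {
  "xyz": [
    [0,-0.008,0],
    [0,-0.024,0],
    [0,-0.044,0],
    [0,-0.066,0],
    [0,-0.09,0],
    [0,-0.112,0],
    [0,-0.126,0],
    [0,-0.13,0]
  ],
  "twist": [
    [0,0,0],
    [0,0,0],
    [0,0,0],
    [0,0,0],
    [0,0,0],
    [0,0,0],
    [0,0,0],
    [0,0,0]
  ],
  "fingers": [255,255,255,255,255,255,255,255]
}}

```text
t: 16.3
eef_pos: [649.8, -59.8, 127.0]
tool_rot: [-3.139, -0.0, -1.669]
wrist_force: [-0.4, -0.0, -2.7]
finger_gap: 21.7
finger_force: 30.0
```

>>> {"fn": "apply_moves", "kwargs": {
  "xyz": [
    [0,0,0.001],
    [0,0,0.002],
    [0,0,0.003],
    [0,0,0.0035],
    [0,0,0.004],
    [0,0,0.0043],
    [0,0,0.0043],
    [0,0,0.0043]
  ],
  "twist": [
    [0,0,0],
    [0,0,0],
    [0,0,0],
    [0,0,0],
    [0,0,0],
    [0,0,0],
    [0,0,0],
    [0,0,0]
  ],
  "fingers": [255,255,255,255,255,255,255,255]
}}

```text
t: 16.97
eef_pos: [646.6, -59.4, 123.3]
tool_rot: [-3.141, 0.0, -1.669]
wrist_force: [-0.0, -0.2, -3.5]
finger_gap: 21.7
finger_force: 30.0
```

```bash
python3 go.py 646.8 -59.6 122 -95.7
```

```text
t 16.97 pos [646.6 -59.4 123.3] rpy [-179.99    0.    -95.63] F [-0.  -0.2 -3.5] gap 21.7
shift m [ 0.0002 -0.0002  0.0013] twist [-0.01  0.    0.07]
```

>>> {"fn": "apply_moves", "kwargs": {
  "xyz": [
    [0,0,0.0003],
    [0,0,0.0006],
    [0,0,0.0008],
    [0,0,0.001],
    [0,0,0.001],
    [0,0,0.001],
    [0,0,0.001],
    [0,0,0.001]
  ],
  "twist": [
    [0,0,0],
    [0,0,0],
    [0,0,0],
    [0,0,0],
    [0,0,0],
    [0,0,0],
    [0,0,0],
    [0,0,0]
  ],
  "fingers": [255,255,255,255,255,255,255,255]
}}

```text
t: 17.63
eef_pos: [646.8, -59.4, 122.7]
tool_rot: [-3.141, -0.0, -1.669]
wrist_force: [-1.9, 1.5, 3.2]
finger_gap: 21.9
finger_force: 30.0
```

The foot is on the counter. Next I'll open the fingers and then go up.

>>> {"fn": "apply_moves", "kwargs": {
  "xyz": [
    [0,0,0],
    [0,0,0],
    [0,0,0],
    [0,0,0],
    [0,0,0],
    [0,0,0],
    [0,0,0],
    [0,0,0]
  ],
  "twist": [
    [0,0,0],
    [0,0,0],
    [0,0,0],
    [0,0,0],
    [0,0,0],
    [0,0,0],
    [0,0,0],
    [0,0,0]
  ],
  "fingers": [150,120,90,60,40,40,40,40]
}}

```text
t: 18.3
eef_pos: [646.7, -59.4, 122.0]
tool_rot: [-3.142, 0.0, -1.669]
wrist_force: [-0.0, -0.4, 0.4]
finger_gap: 66.8
finger_force: 0.0
```

>>> {"fn": "apply_moves", "kwargs": {
  "xyz": [
    [0,0,-0.005],
    [0,0,-0.02],
    [0,0,-0.045],
    [0,0,-0.07],
    [0,0,-0.09],
    [0,0,-0.1],
    [0,0,-0.1],
    [0,0,-0.1]
  ],
  "twist": [
    [0,0,0],
    [0,0,0],
    [0,0,0],
    [0,0,0],
    [0,0,0],
    [0,0,0],
    [0,0,0],
    [0,0,0]
  ],
  "fingers": [40,40,40,40,40,40,40,40]
}}

```text
t: 18.97
eef_pos: [646.4, -59.3, 221.8]
tool_rot: [3.141, 0.001, -1.669]
wrist_force: [0.2, -0.2, -0.5]
finger_gap: 73.5
finger_force: 0.0
```

```bash
python3 go.py 517.4 -46.7 200 -5.6; python3 - <<'E'
from h import *
b=cap('side')
cv2.imwrite('pics/out.png',cv2.resize(b['pixels'][100:300,240:500,::-1],None,fx=3,fy=3,interpolation=cv2.INTER_CUBIC))
E
```

```text
t 18.97 pos [646.4 -59.3 221.8] rpy [ 1.7999e+02  4.0000e-02 -9.5650e+01] F [ 0.2 -0.2 -0.5] gap 73.5
shift m [0.0002 0.1296 0.0218] twist [-3.000e-02  4.000e-02 -9.005e+01]
```

View pics/out.png

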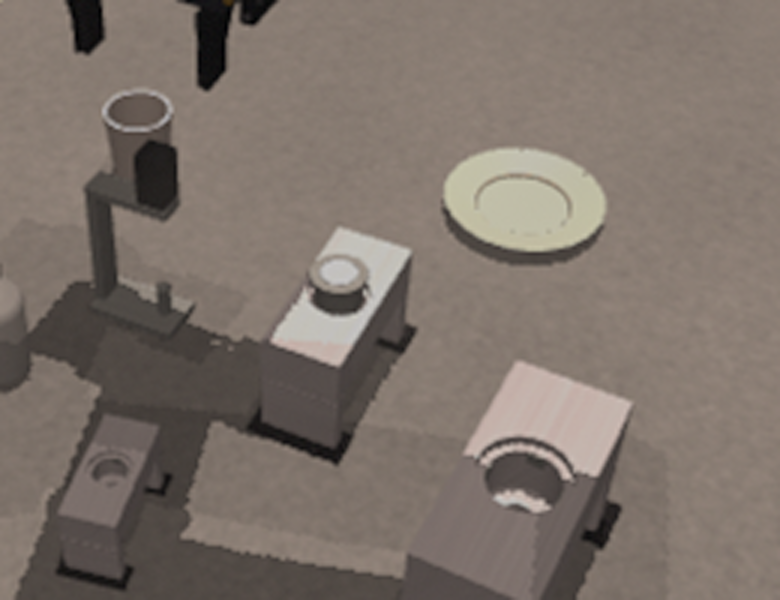

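The tool stands upright and free at crop (140,250). The capsule is raised at (340,275), and the saucer is at (525,205). I'll move over the capsule next.

>>> {"fn": "apply_moves", "kwargs": {
  "xyz": [
    [0,0.015,0],
    [0,0.04,0],
    [0,0.07,0],
    [0,0.1,0],
    [0,0.12,0.01],
    [0,0.1295,0.03],
    [0,0.1295,0.055],
    [0,0.1295,0.08]
  ],
  "twist": [
    [0,0,0],
    [0,0,0],
    [0,0,0],
    [0,0,0],
    [0,0,0],
    [0,0,0],
    [0,0,0],
    [0,0,0]
  ],
  "fingers": [40,40,40,40,40,40,40,40]
}}

```text
t: 19.68
eef_pos: [516.3, -46.7, 140.5]
tool_rot: [3.141, 0.0, -1.669]
wrist_force: [0.3, 0.8, -0.2]
finger_gap: 73.5
finger_force: 0.0
```

>>> {"fn": "apply_moves", "kwargs": {
  "xyz": [
    [0,0,0.015],
    [0,0,0.027],
    [0,0,0.032],
    [0,0,0.034],
    [0,0,0.034],
    [0,0,0.034],
    [0,0,0.034],
    [0,0,0.034]
  ],
  "twist": [
    [0,0,0],
    [0,0,0],
    [0,0,0],
    [0,0,0],
    [0,0,0],
    [0,0,0],
    [0,0,0],
    [0,0,0]
  ],
  "fingers": [40,40,40,40,40,40,40,40]
}}

```text
t: 20.35
eef_pos: [518.3, -46.6, 108.8]
tool_rot: [-3.14, 0.0, -1.669]
wrist_force: [0.8, -0.7, -0.3]
finger_gap: 73.6
finger_force: 0.0
```

```bash
python3 go.py 517.4 -46.7 90 -95.6; python3 - <<'E'
from h import *
b=cap('side')
cv2.imwrite('pics/cap.png',cv2.resize(b['pixels'][130:260,290:430,::-1],None,fx=4,fy=4,interpolation=cv2.INTER_CUBIC))
E
```

```text
t 20.35 pos [518.3 -46.6 108.8] rpy [-1.7991e+02  3.0000e-02 -9.5630e+01] F [ 0.8 -0.7 -0.3] gap 73.6
shift m [0.0002 0.0009 0.0188] twist [-0.09  0.03 -0.03]
```

View pics/cap.png

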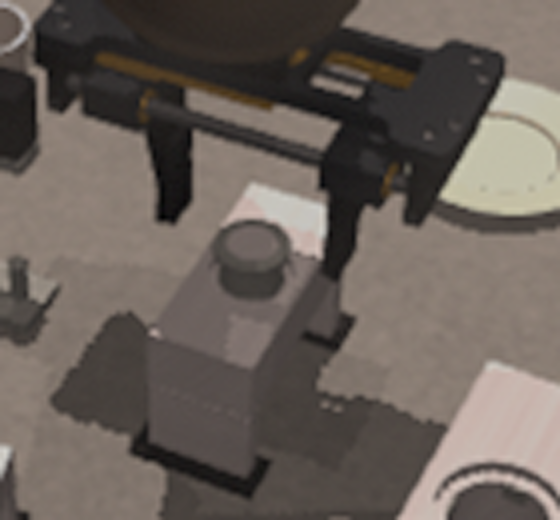

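The fingers straddle the capsule lid at (250,240). I'll lower, close and hold.

>>> {"fn": "apply_moves", "kwargs": {
  "xyz": [
    [0,0.0005,0.008],
    [0,0.0005,0.015],
    [0,0.0005,0.018],
    [0,0.0005,0.018],
    [0,0.0005,0.018],
    [0,0.0005,0.018],
    [0,0.0005,0.018],
    [0,0.0005,0.018]
  ],
  "twist": [
    [0,0,0],
    [0,0,0],
    [0,0,0],
    [0,0,0],
    [0,0,0],
    [0,0,0],
    [0,0,0],
    [0,0,0]
  ],
  "fingers": [40,40,40,60,80,100,110,120]
}}

```text
t: 21.07
eef_pos: [517.5, -46.6, 90.3]
tool_rot: [-3.141, 0.0, -1.669]
wrist_force: [0.3, 0.1, 0.3]
finger_gap: 49.9
finger_force: 0.0
```

>>> {"fn": "apply_moves", "kwargs": {
  "xyz": [
    [0,0,0],
    [0,0,0],
    [0,0,0],
    [0,0,0],
    [0,0,0],
    [0,0,0],
    [0,0,0],
    [0,0,0]
  ],
  "twist": [
    [0,0,0],
    [0,0,0],
    [0,0,0],
    [0,0,0],
    [0,0,0],
    [0,0,0],
    [0,0,0],
    [0,0,0]
  ],
  "fingers": [130,140,150,170,255,255,255,255]
}}

```text
t: 21.73
eef_pos: [518.7, -46.6, 90.6]
tool_rot: [-3.139, 0.0, -1.669]
wrist_force: [4.9, -0.1, 0.7]
finger_gap: 35.6
finger_force: 30.0
```

>>> {"fn": "apply_moves", "kwargs": {
  "xyz": [
    [0,-0.001,-0.001],
    [0,-0.001,-0.002],
    [0,-0.001,-0.003],
    [0,-0.001,-0.005],
    [0,-0.001,-0.007],
    [0,-0.001,-0.009],
    [0,-0.001,-0.011],
    [0,-0.001,-0.013]
  ],
  "twist": [
    [0,0,0],
    [0,0,0],
    [0,0,0],
    [0,0,0],
    [0,0,0],
    [0,0,0],
    [0,0,0],
    [0,0,0]
  ],
  "fingers": [255,255,255,255,255,255,255,255]
}}

```text
t: 22.4
eef_pos: [516.9, -47.0, 103.0]
tool_rot: [3.138, -0.001, -1.669]
wrist_force: [-0.4, 0.4, -0.8]
finger_gap: 34.9
finger_force: 30.0
```

```bash
python3 go.py 517.4 -46.7 90 -95.6; python3 - <<'E'
from h import *
b=cap('side')
cv2.imwrite('pics/lift.png',cv2.resize(b['pixels'][130:260,290:430,::-1],None,fx=4,fy=4,interpolation=cv2.INTER_CUBIC))
E
```

```text
t 22.4 pos [516.9 -47.  103. ] rpy [ 1.7982e+02 -4.0000e-02 -9.5650e+01] F [-0.4  0.4 -0.8] gap 34.9
shift m [-0.0003 -0.0006  0.013 ] twist [ 0.18 -0.04 -0.05]
```

View pics/lift.png

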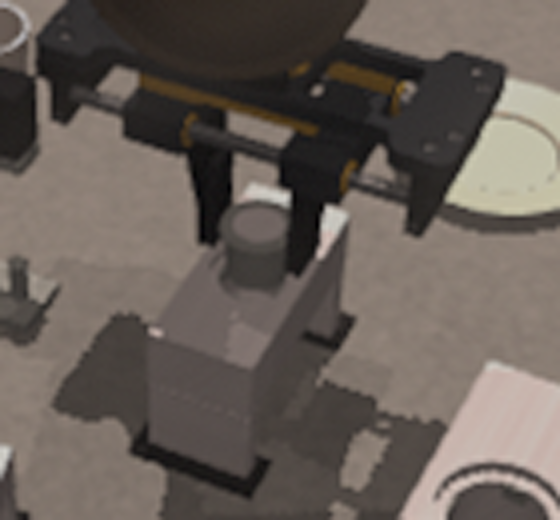

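```bash
python3 - <<'E'
from h import *
v,u=np.mgrid[:400,:640]
for n in('side','top'):
    c=cap(n) if n=='top' else dict(np.load('side.npz'))
    d=c['depth'];P=(np.stack([(u-c['cx'])/c['fx']*d,(v-c['cy'])/c['fy']*d,d],-1)-c['t'])@c['R']
    if n=='top': cv2.imwrite('pics/t2.png',c['pixels'][:,:,::-1])
    q=P[(d>0)&(abs(P[...,0]-517)<26)&(abs(P[...,1]+45)<30)&(P[...,2]>84)&(P[...,2]<125)]
    print(n,len(q),np.percentile(q,[2,50,98],axis=0).round(1).tolist())
    t=q[q[:,2]>104]
    print(len(t),t.mean(0).round(1),t.min(0).round(1),t.max(0).round(1))
    if len(t)>20:
        A=np.c_[t[:,:2]-t[:,:2].mean(0),np.ones(len(t))]; print('plane',np.linalg.lstsq(A,t[:,2],rcond=None)[0].round(3))
E
python3 go.py 517 -47 103
```

```text
side 458 [[492.3, -60.9, 85.6], [517.4, -37.6, 106.8], [541.7, -29.0, 122.8]]
319 [519.2 -42.6 109.8] [491.3 -64.3 104.1] [543.  -25.8 125. ]
plane [5.80000e-02 8.40000e-02 1.09823e+02]
t 22.5 pos [517.7 -46.9 103.4] rpy [ 1.7995e+02 -1.0000e-02 -9.5640e+01] F [ 0.4 -0.  -1. ] gap 35.0
shift m [0.0002 0.0007 0.0004] twist [ 0.05 -0.01 -0.  ]Traceback (most recent call last):
  File "<stdin>", line 8, in <module>
    return _quantile_unchecked(
        a, q, axis, out, overwrite_input, method, keepdims, weights)
    return _ureduce(a,
                    func=_quantile_ureduce_func,
    ...<5 lines>...
                    overwrite_input=overwrite_input,
                    method=method)
    r = func(a, **kwargs)
    result = _quantile(arr,
                       quantiles=q,
    ...<2 lines>...
                       out=out,
                       weights=wgt)
    slices_having_nans = np.isnan(arr[-1, ...])
                                  ~~~^^^^^^^^^
IndexError: index -1 is out of bounds for axis 0 with size 0
```

```bash
python3 - <<'E'
from h import *
c=dict(np.load('side.npz'))
g=c['pixels'].astype(int).sum(2)//3
for v in range(174,206): print(v,' '.join('%3d'%x for x in g[v,338:370]))
d=c['depth']; pts=np.array([world(c,u,v) for v in range(182,189) for u in range(350,358)])
A=np.c_[pts[:,:2]-pts[:,:2].mean(0),np.ones(len(pts))]
print(pts.mean(0),np.linalg.lstsq(A,pts[:,2],rcond=None)[0].round(3),pts[:,2].std())
print(onz(c,355,184.5,109))
E
```

```text
174  19  14  20  17  21  23  20  19  17  34 109 132 127 125 121 120 123 126 128 130 128  85  18  22  25  23  25  26  24  26  26  26
175  38  13  16  17  22  24  21  18  18  27 109 132 127 123 138 147 136 131 129 130 116  69  17  19  24  23  24  24  24  24  25  25
176  49  13  15  18  22  22  18  20  17  11 108 133 126 133 169 186 173 165 160 143 127  94  49  25  18  23  24  27  26  25  28  26
177  68  12  15  19  21  20  20  17  17  10 107 132 131 161 188 194 194 196 192 176 169 154 120 101  70  20  25  26  26  27  26  27
178  92  10  15  21  20  19  19  20  17  23 108 131 145 179 195 195 195 197 197 198 199 194 180 176 124  16  23  23  24  25  26  26
179  97  31  14  19  22  18  18  21  15  34 109 140 157 166 170 171 169 175 178 182 194 200 202 197 132  17  19  22  22  23  26  25
180 104  49  13  18  22  21  18  17  15  32 100 132 134 116 106  96  87 103 111 128 157 169 182 174 108  15  19  19  22  21  22  24
181 110  60  12  17  20  21  18  15  19  47  80  81  69  71  74  78  79  79  76  73  69  78 120 141  97  18  23  19  23  21  21  20
182 118  72  11  17  21  22  19  15  44  69 
[... 2564 characters left out ...]
102 103 104 100  85  70  67  68
202  99  98  99 100 102 101 103  92  77  74  79  83  87  83  80  80  78  73  68  69  69  76  90 100 103 103 102  89  72  66  68  68
203  98 100 100 100 101 100 100  99  92  85  84  90  98 101 100 100  99  95  89  83  78  87 100 103 103 103  96  77  66  67  68  66
204  99  98 100 102 101 100 100 101 102  98  91  92  97  99  98 100 102 102 101  96  91  98 104 103 103 100  85  70  67  67  67  67
205  99 100 101 100 101 100 100 100 101 101 102  98  99  99  99 101 101 101 100 100 102 101 103 102 102  89  72  67  68  68  68  68
[517.73681697 -48.89998982 107.33120875] [-4.80000e-02  4.10000e-02  1.07331e+02] 1.056645319586638
[515.06970222 -49.38600668 109.        ]
```

The capsule is held upright and centred. I'll lift it clear and carry it to the saucer.

>>> {"fn": "apply_moves", "kwargs": {
  "xyz": [
    [0,0,-0.008],
    [0,0,-0.02],
    [0,0,-0.032],
    [0.012,0.003,-0.04],
    [0.034,0.0085,-0.04],
    [0.06,0.015,-0.04],
    [0.086,0.0215,-0.04],
    [0.112,0.028,-0.04]
  ],
  "twist": [
    [0,0,0],
    [0,0,0],
    [0,0,0],
    [0,0,0],
    [0,0,0],
    [0,0,0],
    [0,0,0],
    [0,0,0]
  ],
  "fingers": [255,255,255,255,255,255,255,255]
}}

```text
t: 23.17
eef_pos: [478.3, -156.8, 143.6]
tool_rot: [3.141, 0.0, -1.669]
wrist_force: [0.7, -0.5, -0.5]
finger_gap: 35.2
finger_force: 30.0
```

>>> {"fn": "apply_moves", "kwargs": {
  "xyz": [
    [0.026,0.0065,0],
    [0.052,0.013,0],
    [0.074,0.0185,0],
    [0.092,0.0235,0],
    [0.102,0.0258,0],
    [0.106,0.0265,0],
    [0.106,0.0265,0],
    [0.106,0.0265,0]
  ],
  "twist": [
    [0,0,0],
    [0,0,0],
    [0,0,0],
    [0,0,0],
    [0,0,0],
    [0,0,0],
    [0,0,0],
    [0,0,0]
  ],
  "fingers": [255,255,255,255,255,255,255,255]
}}

```text
t: 23.83
eef_pos: [442.8, -258.1, 143.1]
tool_rot: [-3.142, 0.0, -1.669]
wrist_force: [-0.8, -0.0, -0.0]
finger_gap: 35.0
finger_force: 30.0
```

```bash
python3 go.py 441.2 -259 30 -95.6
```

```text
t 23.83 pos [ 442.8 -258.1  143.1] rpy [-1.800e+02  1.000e-02 -9.563e+01] F [-0.8 -0.  -0. ] gap 35.0
shift m [0.0011 0.0015 0.1131] twist [-0.    0.01 -0.03]
```

>>> {"fn": "apply_moves", "kwargs": {
  "xyz": [
    [0.001,0.001,0.015],
    [0.001,0.001,0.04],
    [0.001,0.001,0.065],
    [0.001,0.001,0.085],
    [0.001,0.001,0.1],
    [0.001,0.001,0.107],
    [0.001,0.001,0.11],
    [0.001,0.001,0.11]
  ],
  "twist": [
    [0,0,0],
    [0,0,0],
    [0,0,0],
    [0,0,0],
    [0,0,0],
    [0,0,0],
    [0,0,0],
    [0,0,0]
  ],
  "fingers": [255,255,255,255,255,255,255,255]
}}

```text
t: 24.5
eef_pos: [441.9, -258.8, 32.9]
tool_rot: [3.141, -0.0, -1.668]
wrist_force: [0.6, -0.4, 0.3]
finger_gap: 34.9
finger_force: 30.0
```

>>> {"fn": "apply_moves", "kwargs": {
  "xyz": [
    [0,0,0.0005],
    [0,0,0.001],
    [0,0,0.0015],
    [0,0,0.002],
    [0,0,0.0025],
    [0,0,0.003],
    [0,0,0.0035],
    [0,0,0.0035]
  ],
  "twist": [
    [0,0,0],
    [0,0,0],
    [0,0,0],
    [0,0,0],
    [0,0,0],
    [0,0,0],
    [0,0,0],
    [0,0,0]
  ],
  "fingers": [255,255,255,255,255,255,255,255]
}}

```text
t: 25.17
eef_pos: [441.5, -259.3, 29.5]
tool_rot: [3.141, 0.0, -1.669]
wrist_force: [-0.1, 0.6, -0.6]
finger_gap: 35.0
finger_force: 30.0
```

```bash
python3 go.py 441.2 -259 26.5 -95.6; python3 - <<'E'
from h import *
b=cap('side')
cv2.imwrite('pics/place.png',cv2.resize(b['pixels'][90:220,340:500,::-1],None,fx=4,fy=4,interpolation=cv2.INTER_CUBIC))
E
```

```text
t 25.17 pos [ 441.5 -259.3   29.5] rpy [179.99   0.   -95.64] F [-0.1  0.6 -0.6] gap 35.0
shift m [-0.0002  0.0003  0.003 ] twist [ 0.01  0.   -0.04]
```

View pics/place.png

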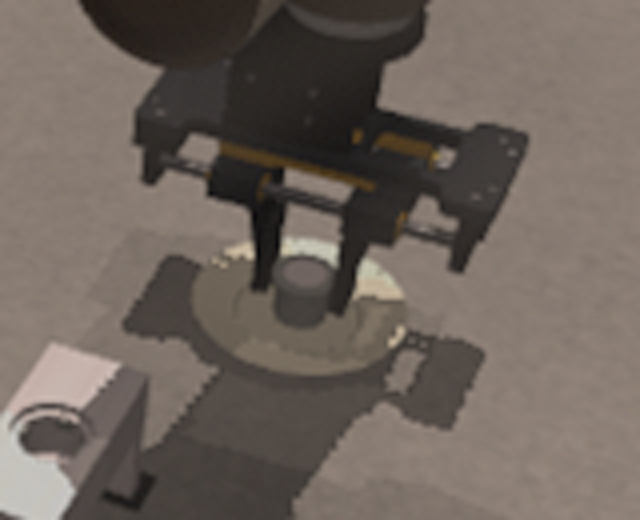

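The capsule hangs upright over the middle of the saucer, at crop (305,290). I'll lower it until it touches.

>>> {"fn": "apply_moves", "kwargs": {
  "xyz": [
    [0,0,0.0004],
    [0,0,0.0008],
    [0,0,0.0012],
    [0,0,0.0016],
    [0,0,0.002],
    [0,0,0.0023],
    [0,0,0.0025],
    [0,0,0.0025]
  ],
  "twist": [
    [0,0,0],
    [0,0,0],
    [0,0,0],
    [0,0,0],
    [0,0,0],
    [0,0,0],
    [0,0,0],
    [0,0,0]
  ],
  "fingers": [255,255,255,255,255,255,255,255]
}}

```text
t: 25.88
eef_pos: [441.6, -259.3, 27.5]
tool_rot: [-3.142, -0.0, -1.669]
wrist_force: [-1.1, 1.6, 4.9]
finger_gap: 35.1
finger_force: 30.0
```

Contact at about 5 N. I'll release and rise.

>>> {"fn": "apply_moves", "kwargs": {
  "xyz": [
    [0,0,0],
    [0,0,0],
    [0,0,0],
    [0,0,0],
    [0,0,0],
    [0,0,0],
    [0,0,0],
    [0,0,0]
  ],
  "twist": [
    [0,0,0],
    [0,0,0],
    [0,0,0],
    [0,0,0],
    [0,0,0],
    [0,0,0],
    [0,0,0],
    [0,0,0]
  ],
  "fingers": [140,125,110,95,80,60,40,40]
}}

```text
t: 26.55
eef_pos: [441.6, -259.3, 27.0]
tool_rot: [3.141, 0.0, -1.669]
wrist_force: [-0.1, 0.1, -0.2]
finger_gap: 69.9
finger_force: 0.0
```

>>> {"fn": "apply_moves", "kwargs": {
  "xyz": [
    [0,0,-0.005],
    [0,0,-0.02],
    [0,0,-0.045],
    [0,0,-0.075],
    [0,0,-0.105],
    [0,0,-0.13],
    [0,0,-0.15],
    [0,0,-0.15]
  ],
  "twist": [
    [0,0,0],
    [0,0,0],
    [0,0,0],
    [0,0,0],
    [0,0,0],
    [0,0,0],
    [0,0,0],
    [0,0,0]
  ],
  "fingers": [40,40,40,40,40,40,40,40]
}}

```text
t: 27.22
eef_pos: [444.2, -260.3, 182.4]
tool_rot: [-3.132, -0.003, -1.668]
wrist_force: [0.0, -0.2, 1.1]
finger_gap: 73.6
finger_force: 0.0
```

```bash
python3 - <<'E'
from h import *
c=cap('side'); v,u=np.mgrid[:400,:640]
d=c['depth'];P=(np.stack([(u-c['cx'])/c['fx']*d,(v-c['cy'])/c['fy']*d,d],-1)-c['t'])@c['R']
def box(x,y,r,z0,z1): return P[(d>0)&(np.hypot(P[...,0]-x,P[...,1]-y)<r)&(P[...,2]>z0)&(P[...,2]<z1)]
q=box(441,-258,40,27,45); print('lid',len(q),q.mean(0).round(1),np.percentile(q,[5,95],axis=0).round(1).tolist())
q=box(441,-258,75,8,17); print('saucer',cv2.minAreaRect(q[:,:2].astype(np.float32)))
q=box(646,-59,40,140,156); print('grip',len(q),q.mean(0).round(1))
print(robot.observe()['eef_pos'],robot.observe()['wrist_force'])
E
```

```text
lid 156 [ 440.4 -255.6   31.5] [[425.7, -271.9, 29.4], [455.5, -241.5, 33.5]]
saucer ((440.78680419921875, -258.0037841796875), (115.78129577636719, 119.79840850830078), 15.180399894714355)
grip 111 [644.2 -54.9 145.3]
[ 442.9044924  -259.64024394  179.8631492 ] [-0.50677257 -0.23166144  0.01522364]
```

The lid top is level at about 32 mm and centred on the saucer, and the tool's grip is still at full height. I'll hand the job in.

```bash
python3 -c "
from station import robot
print(robot.finish_job())"
```

```text
the job is handed in; nothing more can be done
None
```

The job is handed in (no verdict came back): the capsule stands upright in the middle of the saucer, the tool stands free about 130 mm from the socket, and the bottles and cup were not touched.

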